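# Turn up the block heater by four clicks and start it

### The job

Turn the block heater up: with a fingertip, push the orange fin of its dial round clockwise (seen from above) by exactly four clicks from where it stands now, then press the green start button down and let it go. Push the fin from one side only, never pinch it or straddle it between the fingers, do not press start before the dial is set, and leave the cup, the dropper bottle and the small carton where they stand.

Things in the scene. Friction and masses are not known exactly. Their poses are not given: they have to be found in the camera images.
- heater: block heater fixed to the worktop: white housing 180 (x) x 250 (y) x 65 mm high, origin at the centre of its underside, x to its back, z up. On top: dial (axis x -22, y -60 mm) on a flat grey disc with 10 black ticks, one per click stop; green start button (x -58, y +50); square aluminium block with 16 dark wells, 98 x 98 mm, 12 mm above the top (centre x +28, y +60)
- dial (a joint): dial angle, rad, growing clockwise seen from above. Ten click stops 0.419 rad (24 deg) apart: 0, 0.419 ... 3.770. Starts at one of the first four stops. A spring detent holds each stop: about 0.25 N m (6 N at 42 mm from the axis) to leave it, falling to nothing half way to the next; from there the dial jumps on to that stop by itself and runs ahead of the finger. Can be pushed back
- dial_axis (a point): on the dial's axis, level with the fin's top face, 103 mm above the worktop; x along the fin, z up. Dial: black disc 100 mm across, top face 22 mm below this point, with one orange radial fin 24 mm thick, 22 mm high, upright sides, from the axis (round inner end) out to 50 mm, white line along its top. Cannot be lifted off
- fin_tip (a point): point on the centre line of the fin's top face, 40 mm from the dial's axis (10 mm short of its outer end); the direction from dial_axis to this point is the direction in which the fin points
- start_button (a joint): travel of the green start button in m: 0 up, 0.006 fully down; counts as pressed beyond 0.004. A spring brings it back; fully down takes 5 N
- start_button_top (a point): centre of the flat top of the round green button, 32 mm across, 87 mm above the worktop, in a black collar whose rim is 10 mm below it; pressed straight down
- specimen_cup: loose specimen cup with red screw cap, 60 mm across, 66 mm high, to the right of the heater; origin at the centre of its underside. Bystander
- dropper: loose white dropper bottle with red tip, 26 mm across, 66 mm high, behind the heater; origin at the centre of its underside. Bystander
- carton: loose white and blue small carton, 36 x 60 x 24 mm high, to the left of the heater; origin at the centre of its underside. Bystander

How it is judged:
On the way, in this order (a step that is already met when the one before it is completed fails the run):
1. the dial stands four clicks clockwise of its start (distance of fin_tip from where it was at the start of the episode between 0.0545 and 0.0645 m and value of joint dial above 1.508 rad and (value of joint dial between 1.596 and 1.756 rad or value of joint dial between 2.014 and 2.174 rad or value of joint dial between 2.433 and 2.593 rad or value of joint dial between 2.852 and 3.012 rad)), for 0.3 s.
2. the start button is pressed with the dial so set (all of step 1 and value of joint start_button above 0.004 m), for 0.05 s.
At the end, for the whole second after the job is handed in: the dial rests at the click stop four clicks clockwise of its start (within 0.08 rad of the stop, fin_tip 54.5 to 64.5 mm from where it was, dial still), the start button is up again (less than 1.5 mm down), and cup, dropper bottle and small carton are within 15 mm of where they stood (all of step 1 and velocity of joint dial between -0.05 and 0.05 rad/s and value of joint start_button below 0.0015 m and distance of each of specimen_cup, dropper, carton from where it was at the start of the episode below 0.015 m); the robot touches nothing.
It fails at once if the start button is pressed while the dial is not four clicks above its start (value of joint start_button above 0.004 m and not (distance of fin_tip from where it was at the start of the episode between 0.0545 and 0.0645 m and value of joint dial above 1.508 rad and (value of joint dial between 1.596 and 1.756 rad or value of joint dial between 2.014 and 2.174 rad or value of joint dial between 2.433 and 2.593 rad or value of joint dial between 2.852 and 3.012 rad))).
It fails at once if the fin or dial is pinched or straddled between the fingers instead of pushed from one side (touched with the grasp point within 9 mm of the fin's centre plane) (contact force between the fingers and dial above 1 N and y of the grasp point in the frame of dial_axis between -0.009 and 0.009 m and x of the grasp point in the frame of dial_axis between -0.015 and 0.06 m and z of the grasp point in the frame of dial_axis below 0.012 m).
It fails at once if the specimen cup is shifted by more than 15 mm, lifted or tipped over (distance of specimen_cup from where it was at the start of the episode above 0.015 m or angle between specimen_cup's own z axis and vertical above 0.4 rad).
It fails at once if the dropper bottle is shifted by more than 15 mm, lifted or tipped over (distance of dropper from where it was at the start of the episode above 0.015 m or angle between dropper's own z axis and vertical above 0.4 rad).
It fails at once if the small carton is shifted by more than 15 mm, lifted or tipped over (distance of carton from where it was at the start of the episode above 0.015 m or angle between carton's own z axis and vertical above 0.4 rad).
It also fails if it takes over 48 s, if anything falls off the work surface, if the arm or the gripper's body presses on something with over 40 N, if the wrist force passes 120 N, or if a joint passes its speed limit or range.

### The arm

A 7-joint arm with a two-finger parallel gripper is mounted at the origin on a cart in front of the work surface, level with it; the furniture and walls round the work are solid. World frame = base frame: x ahead of the robot, y to its left, z up, the work surface at z = 0. Lengths are in m, angles in rad, forces in N, time in s.
With the tool pointing down it reaches from about 0.425 to 0.925 m from the base axis. Payload 6.8 kg.
Tool frame: the origin (TCP) lies midway between the tips of the shut fingers; the grasp point (between the pads) lies 19 mm behind it; z points along the fingers, y is the direction in which the jaws open and shut (so a half turn about z gives the same grasp; the last joint's range is limited). The gripper opens to 85 mm and grips with 20 to 120 N. Pads are 22 mm wide; open, the fingers measure 114 mm over their backs; the gripper's body (76 mm by 85 mm) begins 54 mm behind the grasp point. The pads swing forward as they close: fully open they stand 13 mm farther back than shut.
Start: joints at [-1.352, 0.477, 0.022, 1.555, -0.011, 1.109, -0.083], TCP at [0.217, 0.639, 0.231] pointing down, gripper open.
Joint ranges: [-2.96, 2.96], [-0.34, 2.1], [-1.41, 1.46], [0.24, 2.44], [-1.37, 4.51], [0.17, 1.92], [-2.96, 2.96]. Speed limits (rad/s): [2.39, 2.39, 3.14, 3.14, 3.14, 3.14, 3.14].

### API

Orientations are given as a unit quaternion [w, x, y, z].
In Python, from station import bot gives the robot as it stands. The module is installed in compiled form; this text tells all that it offers.
- The arm moves only by the tool play_rows, never from a script. Its argument "motion" is a list of rows, each a list of 2 entries, a list of its own where there are three numbers: the shift along the tool's x, y, z as a fraction of full scale, then the turn, a rotation vector about the tool's x, y, z as a fraction of full scale. In form: [[[tx, ty, tz], [rx, ry, rz]], ...]. A call has 1 to 8 rows; each row is the pose to reach, as a shift and turn from the pose measured when the call began, along the tool's axes at that moment, turning the shorter way round; what a row does not reach only later rows make up. Full scale, the value 1, is 400 mm for a shift and 360 degrees for a turn. A row lasts 1/10 s, in which the tool goes at most 50 mm and 8.59 degrees, less where a joint would pass 70% of its speed; a pose out of reach is approached as far as the arm can. A call with a number of a shift or a turn outside -1 to 1 is refused whole. A call with a gripper value outside its range is refused whole. "fingers" is the finger opening in mm, from 0 to 85.4, set as the call begins (left out, the last holds). The fingers move at their own pace and stop on an object; "grip_force" is the grip in N (left out, the last holds). Time passes only in rows, so rows that repeat a pose let the fingers close. It gives the time, the measured TCP pose, the force and the opening at its end, in the units of the state.
- bot.get_obs(): the state, without advancing time (a new reading comes with each control period).
- bot.read_camera(name): name is "scene" or "top" or "wrist"; returns a dict with "pixels" (480x640x3 uint8, red, green, blue), "range_z" (480x640 float32, m along the optical axis (not along the pixel's ray), 0 where there is no reading), "fovy" (degrees; the focal length in pixels is half the picture's height over the tangent of half this angle, whatever the lens; pixels are square), "cx", "cy" (the principal point, pixels), "pose" (4x4, takes a point from camera to world coordinates). Camera axes: x right, y down, z forward; pixel columns grow to the right and rows downward; lengths in m; the calibration is good to about 2 mm. A picture is of the moment at which its call begins.
- bot.hand_in(): hands the job in, once; it reports no verdict.
The state is a dict: "t": time; "q": joint angles; "joint_vel": joint speeds; "joint_torque": joint torques, N m; "eef_pos": TCP position; "tool_rot": TCP orientation; "contact_force": force on the tool from outside, world axes, zero at the start; "torque": the same for the moment, N m; "gripper_width": opening from 0.0 (shut) to 1.0 (fully open).
Only numpy, scipy, OpenCV 4.12 (cv2) and the standard library are available. Lean on these libraries where they do the work, as an engineer would, in place of code of your own. Each camera call takes 0.05 s, during which the arm holds its last target.

## Working session

There is one attempt and no reset: what is moved stays moved. The work goes in short steps, Python scripts to look and compute and a tool call to move; the robot and the scene stay as the last step left them, time stands still between calls to the robot, and variables do not carry over. Pictures are saved under pics/ and viewed, and the job is handed in when it is done.

Besides the shell and the picture viewer there is one more tool, called after "Request:" as name([rows], argument=value, ...), one row to a line, values as JSON. play_rows: Moves the arm, as the interface text tells. Shift numbers are shares of 400 mm and turn numbers shares of 360 degrees, none past 1 either way. Its arguments: {"type":"object","properties":{"motion":{"type":"array"},"fingers":{"type":"number"},"grip_force":{"type":"number"}},"required":["motion"]}

```bash
mkdir -p pics; cat > h.py <<'E'
import numpy as np,cv2
from station import bot
def cam(n):
    c=bot.read_camera(n); c['f']=240/np.tan(np.radians(c['fovy'])/2); c['pose']=np.array(c['pose']); return c
def pt(c,u,v,z=None):
    z=c['range_z'][int(round(v)),int(round(u))] if z is None else z
    p=np.array([(u-c['cx'])/c['f']*z,(v-c['cy'])/c['f']*z,z,1]); return (c['pose']@p)[:3]
def ray(c,u,v,h):
    o=c['pose'][:3,3]; d=c['pose'][:3,:3]@np.array([(u-c['cx'])/c['f'],(v-c['cy'])/c['f'],1]); return o+d*(h-o[2])/d[2]
def save(c,n): cv2.imwrite('pics/'+n+'.png',c['pixels'][:,:,::-1])
E
python3 - <<'E'
from h import *
o=bot.get_obs(); print(o)
for n in ['scene','top','wrist']:
    c=cam(n); save(c,n+'0'); np.savez(n+'0.npz',**c); print(n,c['pose'].round(3).tolist(),c['f'],c['cx'],c['cy'])
E
```

```text
{'t': 0.0, 'q': array([-1.3520579 ,  0.47781604,  0.02233882,  1.55644259, -0.01150132,
        1.10929356, -0.08307291]), 'joint_vel': array([-0.00087326, -0.00121583, -0.001925  ,  0.00066653,  0.00117258,
       -0.00023703, -0.00080197]), 'joint_torque': array([-4.36618711e-04, -5.96452940e+01,  1.60743803e+00, -2.81195587e+01,
        1.24149580e-02,  9.54310235e-03, -3.52039763e-06]), 'eef_pos': array([0.21653338, 0.6387066 , 0.23031875]), 'tool_rot': array([-8.19573143e-05,  1.62668567e-01,  9.86680343e-01, -9.12006794e-04]), 'contact_force': array([-0.38393785,  0.26635636, -0.05459537]), 'torque': array([ 0.04699194,  0.02501605, -0.00580519]), 'gripper_width': 1.0022218309226467}
scene [[0.767, -0.464, 0.444, 0.112], [-0.642, -0.56, 0.523, -0.82], [0.006, -0.686, -0.727, 0.857], [0.0, 0.0, 0.0, 1.0]] 621.557837364035 318.7325452258817 245.39843231512026
top [[-0.018, -0.995, 0.102, 0.451], [-1.0, 0.018, -0.004, -0.289], [0.002, -0.103, -0.995, 0.988], [0.0, 0.0, 0.0, 1.0]] 500.7066032136197 326.83855996302685 242.4425915475765
wrist [[0.321, 0.9, 0.294, 0.141], [0.947, -0.304, -0.101, 0.665], [-0.002, 0.311, -0.95, 0.374], [0.0, 0.0, 0.0, 1.0]] 432.80131101333086 322.56741207775104 237.28677308351632
```

View pics/scene0.png

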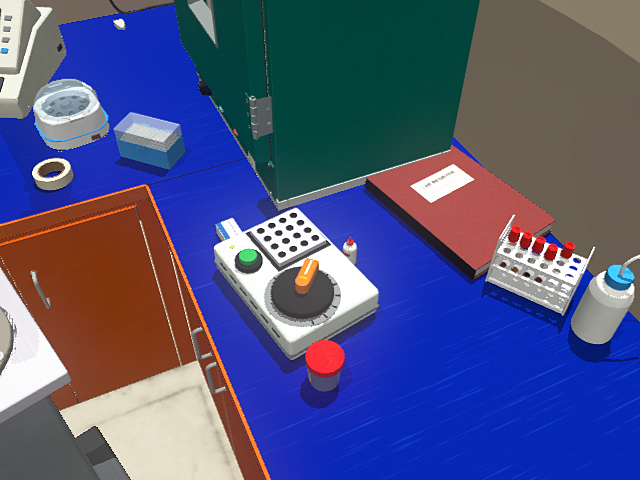

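View pics/top0.png

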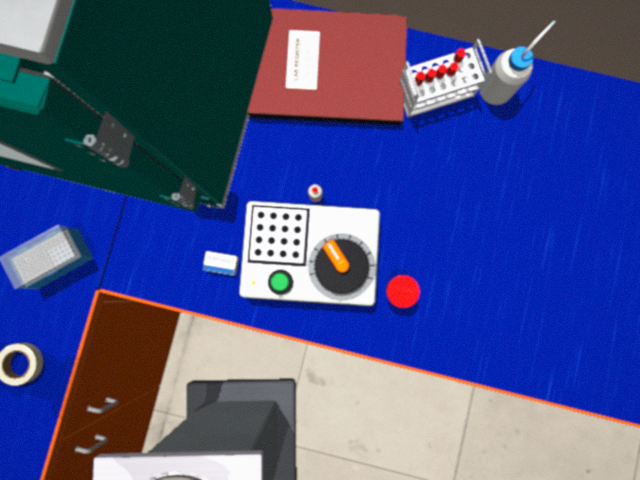

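```bash
cat > m.py <<'E'
from h import *
def load(n): 
    d=np.load(n+'.npz'); return {k:d[k] if d[k].ndim else float(d[k]) for k in d.files}
def mask(c,lo,hi,box=None):
    hsv=cv2.cvtColor(np.ascontiguousarray(c['pixels']),cv2.COLOR_RGB2HSV); m=cv2.inRange(hsv,lo,hi)
    if box:
        k=np.zeros_like(m); x0,y0,x1,y1=box; k[y0:y1,x0:x1]=1; m=m*k
    return m
def cloud(c,m):
    v,u=np.nonzero(m); z=c['range_z'][v,u]; ok=z>0; u,v,z=u[ok],v[ok],z[ok]
    p=np.stack([(u-c['cx'])/c['f']*z,(v-c['cy'])/c['f']*z,z,np.ones_like(z)]); return (c['pose']@p)[:3].T
if __name__=='__main__':
  B={'scene0':dict(all=(205,190,400,360)),'top0':dict(all=(230,170,430,315))}
  for n in B:
    c=load(n); print(n)
    b=B[n]['all']
    for nm,lo,hi in [('orange',(8,150,120),(18,255,255)),('green',(55,120,60),(75,255,255)),('red',(0,180,120),(4,255,255))]:
        m=mask(c,lo,hi,b); P=cloud(c,m); print(nm,len(P),P.mean(0).round(4),np.percentile(P[:,2],[5,50,95]).round(4))
        if nm!='red' :
            t=P[P[:,2]>np.percentile(P[:,2],90)-.006]; print('  top',len(t),t.mean(0).round(4), t.min(0).round(3),t.max(0).round(3))
            if nm=='orange':
                w=t[:,:2]-t[:,:2].mean(0); _,s,vt=np.linalg.svd(w); print('  dir',vt[0],np.degrees(np.arctan2(vt[0,1],vt[0,0])),'ext',np.ptp(w@vt[0]),np.ptp(w@vt[1]))
  for n,b in (('scene0',(205,190,400,360)),('top0',(230,170,430,315))):
    c=load(n); x0,y0,x1,y1=b; cv2.imwrite(f'pics/z_{n}.png',cv2.resize(c['pixels'][y0:y1,x0:x1,::-1],None,fx=4 if n=='top0' else 3.5,fy=4 if n=='top0' else 3.5,interpolation=cv2.INTER_CUBIC))
E
python3 m.py
```

```text
scene0
orange 485 [ 0.4785 -0.3001  0.0772] [-0.0006  0.1017  0.1046]
  top 325 [ 0.5176 -0.3109  0.1026] [ 0.491 -0.33   0.098] [ 0.549 -0.285  0.106]
  dir [-0.86656897 -0.49905734] -150.0623464702929 ext 0.062371395515582295 0.023790111688449113
green 194 [ 0.4757 -0.2071  0.0871] [0.0849 0.0872 0.0894]
  top 193 [ 0.4756 -0.2071  0.0872] [ 0.46  -0.222  0.084] [ 0.491 -0.191  0.092]
red 33 [ 0.5047 -0.4083  0.0651] [0.0578 0.0661 0.0681]
top0
orange 332 [ 0.5186 -0.3087  0.0981] [0.0798 0.1011 0.104 ]
  top 269 [ 0.5191 -0.3072  0.1015] [ 0.491 -0.33   0.098] [ 0.547 -0.286  0.105]
  dir [-0.86777057 -0.49696502] -150.20059025619693 ext 0.0601011357532332 0.02392405567391536
green 278 [ 0.4752 -0.2059  0.0842] [0.0751 0.0854 0.0882]
  top 236 [ 0.4751 -0.2056  0.0857] [ 0.46  -0.22   0.082] [ 0.491 -0.191  0.09 ]
red 384 [ 0.4598 -0.4254  0.0648] [0.0617 0.0649 0.0678]
```

```bash
python3 - <<'E'
from m import *
P=[]
for n in ('scene0','top0'):
    c=load(n); P.append(cloud(c,(c['range_z']>0).astype(np.uint8)))
for Q,n in zip(P,'st'):
    Q=Q[(Q[:,0]>.3)&(Q[:,0]<1.0)&(abs(Q[:,1])<.75)]
    xs=np.arange(.3,1.0,.05);ys=np.arange(.7,-.75,-.05)
    H=np.full((len(xs),len(ys)),-9)
    for p in Q:
        i=int((p[0]-.3)/.05);j=int((.75-p[1])/.05)
        if 0<=i<len(xs) and 0<=j<len(ys): H[i,j]=max(H[i,j],int(p[2]*100))
    print(n,'cols y=',ys[0],'..');
    for i in range(len(xs)): print(round(xs[i],2),H[i].tolist())
E
```

```text
s cols y= 0.7 ..
0.3 [-9, -9, -9, 7, 6, 0, 0, 0, 2, 3, 0, 0, -9, -9, -9, -9, -9, -9, -9, -9, 0, 0, 0, 0, 0, 0, 0, -9, -9]
0.35 [-9, -9, 15, 13, 7, 10, 11, 11, 2, 2, 0, 0, -9, -9, -9, -9, 0, 0, 0, 0, 0, 0, 0, 0, 0, 0, 0, -9, -9]
0.4 [20, 20, 17, 13, -9, 11, 11, 11, 8, 0, 0, 0, -9, 0, 0, 0, 0, 6, 6, 6, 6, 6, 6, 7, 6, 0, 0, 0, -9]
0.45 [20, 20, 18, -9, -9, 11, 11, 11, 2, 7, 7, 0, 0, 0, 0, 0, 2, 6, 8, 9, 8, 10, 8, 7, 7, 0, 0, 0, 0]
0.5 [17, 18, 0, 0, 0, 0, 8, 3, 7, 7, 7, 7, 0, 0, 0, 0, 2, 6, 8, 8, 10, 10, 8, 0, 0, 0, 0, 0, 0]
0.55 [13, 0, 0, 0, 0, 0, 0, 0, -9, 7, 7, 7, 0, 0, 0, 25, 44, 6, 8, 8, 8, 9, 6, 0, 0, 0, 0, 0, 0]
0.6 [0, 0, 0, 0, 0, 0, 0, 0, 0, 0, 0, 0, 29, 38, 40, 43, 43, 20, 8, 8, 7, 6, 6, 0, 0, 0, 0, 0, 0]
0.65 [0, 0, 0, 0, 0, 0, 0, 0, 27, 29, 29, 29, 29, 5, 4, 12, 43, 43, 0, 0, 6, 0, 0, 0, 0, 0, 0, 0, 0]
0.7 [0, 0, 0, 0, 0, 0, 13, 25, 26, 8, 29, 2, -9, -9, -9, -9, 0, 42, 0, 0, 0, 0, 0, 0, 0, 0, 0, 0, 0]
0.75 [0, 0, 0, 0, 0, 0, 5, 23, 23, -9, -9, -9, 13, -9, -9, -9, -9, 41, 0, 0, 3, 3, 3, 3, 0, 0, 0, 0, 0]
0.8 [0, 0, 0, 0, 0, -9, -9, -9, -9, -9, 13, 13, -9, -9, -9, -9, -9, 40,
[... 1212 characters left out ...]
 0, 0, 0, 0, 0, 0]
0.7 [-9, -9, -9, -9, -9, -9, -9, 0, 0, 0, -9, -9, -9, -9, 41, -9, -9, 59, 0, 0, 0, 0, 0, 0, 0, 0, 0, 0, 0]
0.75 [-9, -9, -9, -9, -9, -9, -9, -9, -9, -9, -9, -9, 26, -9, -9, -9, -9, 50, 0, 0, 2, 3, 3, 3, 0, 0, 0, 0, 0]
0.8 [-9, -9, -9, -9, -9, -9, -9, -9, -9, -9, 13, 13, 13, -9, -9, -9, -9, 42, 35, 3, 3, 3, 3, 11, 11, 11, 11, 14, 14]
0.85 [-9, -9, -9, -9, -9, -9, -9, -9, -9, -9, 13, 13, -9, -9, -9, -9, -9, 2, 34, 3, 3, 3, 3, 11, 11, 11, 11, 18, 18]
0.9 [-9, -9, -9, -9, -9, -9, -9, -9, -9, -9, -9, -9, -9, -9, -9, -9, -9, -9, 26, 3, 3, 3, 3, 3, 3, 8, 11, 0, 18]
0.95 [-9, -9, -9, -9, -9, -9, -9, -9, -9, -9, -9, -9, -9, -9, -9, -9, -9, -9, 18, 3, 3, 3, 3, 3, 10, 12, 14, 16, 17]
```

View pics/z_top0.png

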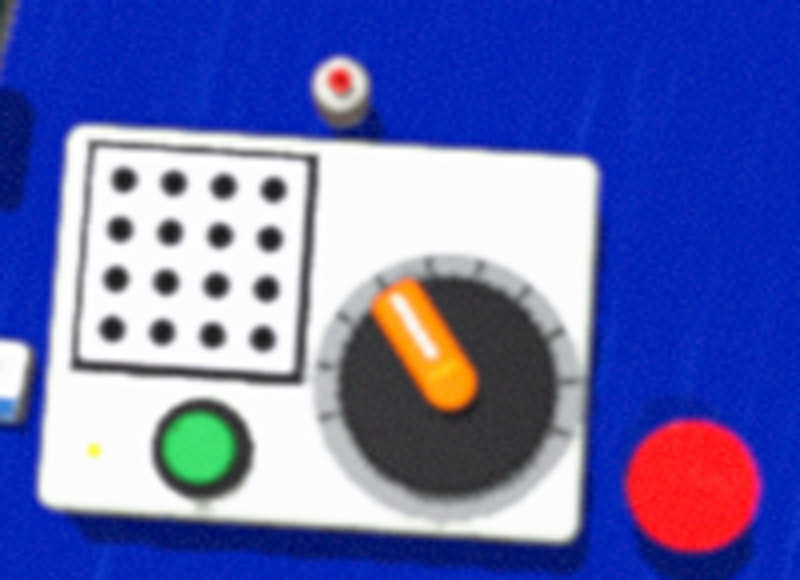

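View pics/z_scene0.png

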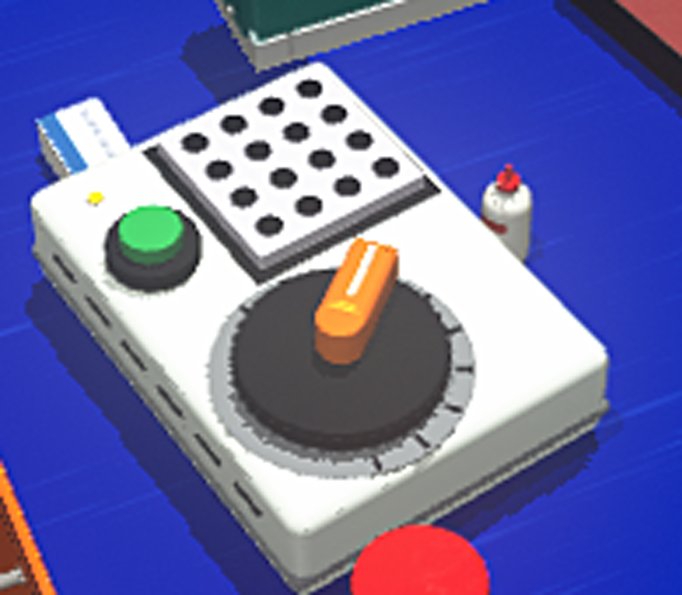

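```bash
cat > p.py <<'E'
from h import *
from scipy.spatial.transform import Rotation as R
def Rt(phi):  # tool x at world angle phi, z down
    a=np.radians(phi); x=np.array([np.cos(a),np.sin(a),0]); z=np.array([0,0,-1.]); return np.stack([x,np.cross(z,x),z],1)
def rows(tg,quiet=False):
    o=bot.get_obs(); p=o['eef_pos']; w,x,y,z=o['tool_rot']; r=R.from_quat([x,y,z,w]).as_matrix()
    print('t %.2f pos %s phi %.2f tilt %.2f F %s q7 %.2f g %.2f'%(o['t'],p.round(4),np.degrees(np.arctan2(r[1,0],r[0,0])),np.degrees(np.arccos(-r[2,2])),o['contact_force'].round(1),o['q'][6],o['gripper_width']))
    out=[]
    for X,Y,Z,ph in tg:
        s=r.T@(np.array([X,Y,Z])-p)/.4; t=R.from_matrix(r.T@Rt(ph)).as_rotvec()/(2*np.pi)
        out.append([s.round(4).tolist(),t.round(4).tolist()])
    print(str(out).replace(' ',''))
    return out
E
python3 - <<'E'
from p import *
a=np.array([.2165,.6387,.24,161.3]); b=np.array([.42,.12,.24,161.3])
rows([a+(b-a)*k/12 for k in range(1,9)])
E
```

```text
t 0.15 pos [0.2165 0.6389 0.2306] phi 161.28 tilt 0.08 F [-0.8 -0.9 -0.2] q7 -0.08 g 1.00
[[[-0.0749,-0.0892,-0.0235],[-0.0002,0.0,-0.0001]],[[-0.1497,-0.1779,-0.0233],[-0.0002,0.0,-0.0001]],[[-0.2246,-0.2667,-0.0232],[-0.0002,0.0,-0.0001]],[[-0.2994,-0.3554,-0.0231],[-0.0002,0.0,-0.0001]],[[-0.3742,-0.4441,-0.023],[-0.0002,0.0,-0.0001]],[[-0.4491,-0.5329,-0.0228],[-0.0002,0.0,-0.0001]],[[-0.5239,-0.6216,-0.0227],[-0.0002,0.0,-0.0001]],[[-0.5987,-0.7103,-0.0226],[-0.0002,0.0,-0.0001]]]
```

Request:
play_rows([
  [[-0.075,-0.089,-0.023],[0,0,0]],
  [[-0.15,-0.178,-0.023],[0,0,0]],
  [[-0.225,-0.267,-0.023],[0,0,0]],
  [[-0.3,-0.355,-0.023],[0,0,0]],
  [[-0.374,-0.444,-0.023],[0,0,0]],
  [[-0.449,-0.533,-0.023],[0,0,0]],
  [[-0.524,-0.622,-0.023],[0,0,0]],
  [[-0.599,-0.71,-0.023],[0,0,0]],
], fingers=0, grip_force=40)

```text
t: 0.95
eef_pos: [0.3526, 0.291, 0.2401]
tool_rot: [-0.0, 0.163, 0.987, -0.001]
contact_force: [1.1, 0.3, 0.1]
gripper_width: 0.003
```

```bash
python3 - <<'E'
from p import *
W=np.array([[.38,.20,.24,161.3],[.42,.11,.24,161.3],[.425,.06,.24,155],[.43,.01,.24,150],[.435,-.04,.24,144],[.44,-.09,.24,138],[.45,-.14,.24,132],[.46,-.18,.24,126]])
rows(W)
E
```

```text
t 0.95 pos [0.3526 0.291  0.2401] phi 161.28 tilt 0.08 F [1.1 0.3 0.1] q7 0.44 g 0.00
[[[-0.1379,-0.1934,0.0006],[-0.0002,0.0,-0.0001]],[[-0.3049,-0.3744,0.0008],[-0.0002,0.0,-0.0001]],[[-0.3568,-0.4888,0.001],[-0.0002,0.0,0.0174]],[[-0.4088,-0.6032,0.0011],[-0.0002,0.0,0.0313]],[[-0.4607,-0.7176,0.0013],[-0.0002,0.0,0.048]],[[-0.5127,-0.8319,0.0014],[-0.0002,0.0,0.0647]],[[-0.5765,-0.9423,0.0016],[-0.0002,0.0001,0.0813]],[[-0.6322,-1.029,0.0017],[-0.0002,0.0001,0.098]]]
```

Request:
play_rows([
  [[-0.075,-0.095,0],[0,0,0]],
  [[-0.14,-0.193,0],[0,0,0]],
  [[-0.225,-0.284,0],[0,0,0]],
  [[-0.305,-0.374,0],[0,0,0]],
  [[-0.357,-0.489,0],[0,0,0.017]],
  [[-0.409,-0.603,0],[0,0,0.031]],
  [[-0.461,-0.718,0],[0,0,0.048]],
  [[-0.513,-0.832,0],[0,0,0.065]],
])

```text
t: 1.75
eef_pos: [0.4397, -0.0909, 0.2407]
tool_rot: [0.0, 0.361, 0.932, -0.0]
contact_force: [1.5, 0.4, -0.2]
gripper_width: 0.003
```

```bash
python3 - <<'E'
from p import *
ax=np.array([.5015,-.3185])
def P(th,r,d,z):
    a=np.radians(th); u=np.array([np.cos(a),np.sin(a)]); n=np.array([-u[1],u[0]]); q=ax+r*u+d*n; return [q[0],q[1],z,th+90]
print(P(30,.036,.033,.2))
W=[[.45,-.12,.24,135],[.46,-.15,.24,130],[.47,-.19,.23,125],[.49,-.23,.22,120],[.5,-.26,.21,120],P(30,.036,.036,.2),P(30,.036,.036,.18)]
rows(W)
E
```

```text
[np.float64(0.5161769145362398), np.float64(-0.2719211616751135), 0.2, 120]
t 1.75 pos [ 0.4397 -0.0909  0.2407] phi 137.64 tilt 0.05 F [ 1.5  0.4 -0.2] q7 0.96 g 0.00
[[[-0.0682,-0.0364,0.0019],[-0.0001,0.0001,0.0073]],[[-0.1372,-0.075,0.002],[-0.0001,0.0001,0.0212]],[[-0.223,-0.132,0.0271],[-0.0001,0.0001,0.0351]],[[-0.3274,-0.1722,0.0522],[-0.0,0.0001,0.049]],[[-0.3963,-0.2108,0.0772],[-0.0,0.0001,0.049]],[[-0.4391,-0.2033,0.1023],[-0.0,0.0001,0.049]],[[-0.4391,-0.2033,0.1523],[-0.0,0.0001,0.049]]]
```

Request:
play_rows([
  [[-0.07,-0.036,0],[0,0,0.007]],
  [[-0.137,-0.075,0],[0,0,0.021]],
  [[-0.223,-0.132,0.027],[0,0,0.035]],
  [[-0.327,-0.172,0.052],[0,0,0.049]],
  [[-0.396,-0.21,0.077],[0,0,0.049]],
  [[-0.439,-0.203,0.102],[0,0,0.049]],
  [[-0.439,-0.203,0.152],[0,0,0.049]],
  [[-0.439,-0.203,0.152],[0,0,0.049]],
])

```text
t: 2.55
eef_pos: [0.5132, -0.2686, 0.1775]
tool_rot: [-0.002, 0.5, 0.866, -0.001]
contact_force: [0.1, 0.2, -0.6]
gripper_width: -0.001
```

```bash
python3 - <<'E'
from p import *
from m import *
for n in ['scene','top','wrist']:
    c=cam(n); np.savez(n+'1.npz',**c); 
    if n=='wrist': save(c,'wrist1')
    else:
        b=(205,150,440,360) if n=='scene' else (230,170,430,315)
        x0,y0,x1,y1=b; cv2.imwrite(f'pics/{n}1.png',cv2.resize(c['pixels'][y0:y1,x0:x1,::-1],None,fx=2.5,fy=2.5))
rows([])
E
```

```text
t 2.70 pos [ 0.5146 -0.2691  0.1806] phi 120.01 tilt 0.04 F [-0.7  0.2  0.6] q7 1.21 g -0.00
[]
```

View pics/scene1.png

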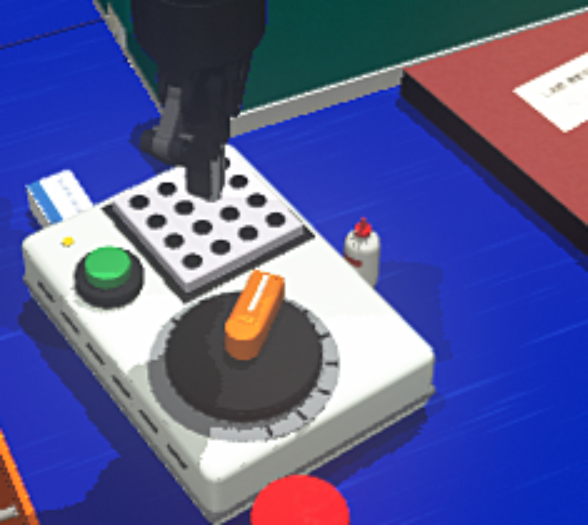

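View pics/top1.png

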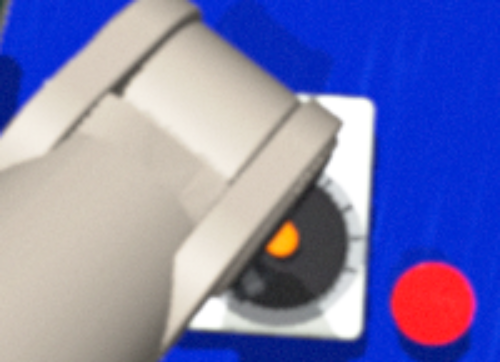

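View pics/wrist1.png

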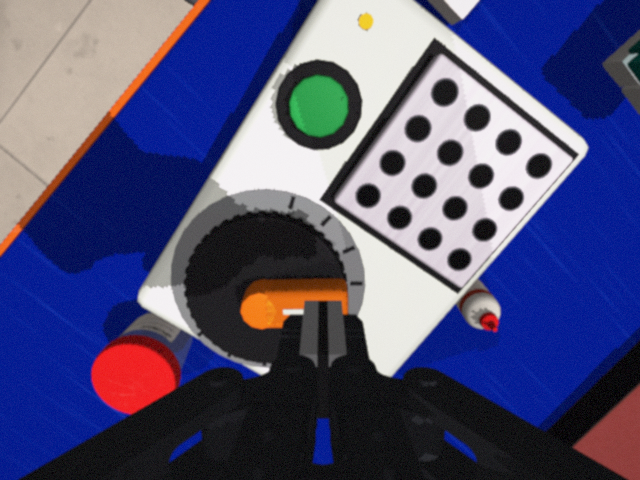

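```bash
python3 - <<'E'
from p import *
from m import *
c=load('wrist1')
print('axis?',ray(c,258,312,.103), 'disc ctr')
P=cloud(c,mask(c,(55,120,60),(75,255,255),(260,60,380,160))); t=P[P[:,2]>.083]; print('btn',t.mean(0),(t.min(0)+t.max(0))/2)
P=cloud(c,mask(c,(5,150,120),(20,255,255),(230,260,350,330))); t=P[P[:,2]>.097]; print('fin',t.mean(0).round(4),len(t))
ax=np.array([.5015,-.3185])
u=np.array([np.cos(np.pi/6),.5]);n=np.array([-.5,u[0]])
print('fin in frame', [np.percentile((t[:,:2]-ax)@u,q).round(4) for q in(1,99)],[np.percentile((t[:,:2]-ax)@n,q).round(4) for q in(1,99)])
for nm in('scene0','top0'):
    c=load(nm); P=cloud(c,mask(c,(8,150,120),(18,255,255),(205,170,400,360)));t=P[P[:,2]>.097]
    print(nm,[np.percentile((t[:,:2]-ax)@u,q).round(4) for q in(1,99)],[np.percentile((t[:,:2]-ax)@n,q).round(4) for q in(1,99)])
a=[];
import math
def Pp(th,r,d,z):
    a=np.radians(th); u=np.array([np.cos(a),np.sin(a)]); n=np.array([-u[1],u[0]]); q=ax+r*u+d*n; return [q[0],q[1],z,th+90]
print(rows([Pp(30,.038,.033,z) for z in(.15,.12,.1,.09)]))
E
```

```text
axis? [ 0.50085628 -0.31879747  0.103     ] disc ctr
btn [ 0.4748196  -0.20504878  0.08730168] [ 0.47501228 -0.20530368  0.08654073]
fin [ 0.5112 -0.3069  0.1036] 2437
fin in frame [np.float64(-0.0097), np.float64(0.0492)] [np.float64(-0.0095), np.float64(0.0133)]
scene0 [np.float64(-0.0113), np.float64(0.05)] [np.float64(-0.0119), np.float64(0.0104)]
top0 [np.float64(-0.0097), np.float64(0.0489)] [np.float64(-0.0109), np.float64(0.0125)]
t 2.70 pos [ 0.5146 -0.2691  0.1806] phi 120.01 tilt 0.04 F [-0.7  0.2  0.6] q7 1.21 g -0.00
[[[-0.0081,0.0047,0.0766],[-0.0,0.0001,0.0]],[[-0.008,0.0047,0.1516],[-0.0,0.0001,0.0]],[[-0.008,0.0047,0.2016],[-0.0,0.0001,0.0]],[[-0.008,0.0047,0.2266],[-0.0,0.0001,0.0]]]
[[[-0.0081, 0.0047, 0.0766], [-0.0, 0.0001, 0.0]], [[-0.008, 0.0047, 0.1516], [-0.0, 0.0001, 0.0]], [[-0.008, 0.0047, 0.2016], [-0.0, 0.0001, 0.0]], [[-0.008, 0.0047, 0.2266], [-0.0, 0.0001, 0.0]]]
```

Request:
play_rows([
  [[-0.008,0.005,0.077],[0,0,0]],
  [[-0.008,0.005,0.152],[0,0,0]],
  [[-0.008,0.005,0.202],[0,0,0]],
  [[-0.008,0.005,0.227],[0,0,0]],
  [[-0.008,0.005,0.227],[0,0,0]],
  [[-0.008,0.005,0.227],[0,0,0]],
])

```text
t: 3.3
eef_pos: [0.5188, -0.2713, 0.0911]
tool_rot: [0.001, 0.5, 0.866, -0.0]
contact_force: [0.0, -0.7, -0.8]
gripper_width: -0.003
```

```bash
cat > look.py <<'E'
from p import *
from m import *
import sys
ax=np.array([.5015,-.3185])
def Pp(th,r,d,z):
    a=np.radians(th); u=np.array([np.cos(a),np.sin(a)]); n=np.array([-u[1],u[0]]); q=ax+r*u+d*n; return [q[0],q[1],z,th+90]
def look(tag,view=True):
    c=cam('scene'); 
    P=cloud(c,mask(c,(8,150,120),(18,255,255),(205,170,400,360)));t=P[P[:,2]>.096][:,:2]
    if len(t)>30:
        w=t-ax; m=w.mean(0); _,s,vt=np.linalg.svd(w-m); v=vt[0]*np.sign(vt[0]@m)
        print('fin n',len(t),'angle pca %.1f  mean-dir %.1f r %.3f'%(np.degrees(np.arctan2(v[1],v[0])),np.degrees(np.arctan2(m[1],m[0])),np.hypot(*m)))
    x0,y0,x1,y1=(205,150,440,360); cv2.imwrite(f'pics/{tag}.png',cv2.resize(c['pixels'][y0:y1,x0:x1,::-1],None,fx=2.5,fy=2.5))
E
python3 - <<'E'
from look import *
look('a1')
rows([Pp(30-k,.038,d,.09) for k,d in((0,.03),(0,.027),(0,.025),(0,.024),(3,.0235),(6,.0235),(9,.0235),(12,.0235))])
E
```

```text
fin n 339 angle pca 28.9  mean-dir 24.0 r 0.017
t 3.35 pos [ 0.5189 -0.2714  0.0913] phi 120.01 tilt 0.17 F [-0.1 -0.1 -0.2] q7 1.29 g -0.00
[[[-0.0053,-0.0017,0.0033],[0.0002,0.0004,0.0]],[[-0.0128,-0.0017,0.0034],[0.0002,0.0004,0.0]],[[-0.0178,-0.0017,0.0034],[0.0002,0.0004,0.0]],[[-0.0203,-0.0017,0.0034],[0.0002,0.0004,0.0]],[[-0.0266,0.0013,0.0034],[0.0003,0.0004,0.0084]],[[-0.0318,0.0039,0.0034],[0.0003,0.0004,0.0167]],[[-0.0371,0.0063,0.0034],[0.0003,0.0004,0.025]],[[-0.0426,0.0085,0.0034],[0.0003,0.0004,0.0334]]]
```

View pics/a1.png

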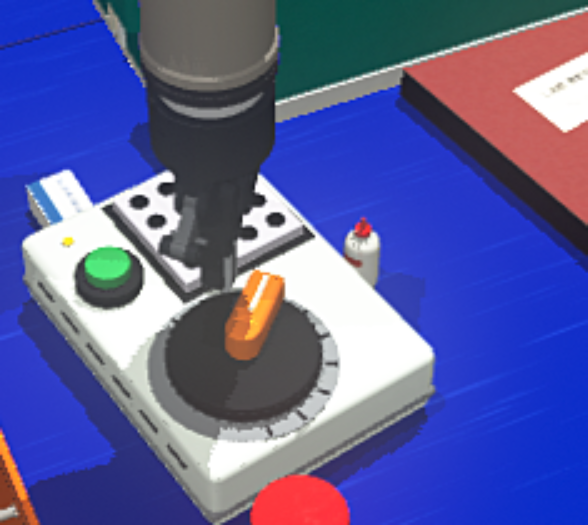

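Request:
play_rows([
  [[-0.013,-0.002,0.003],[0,0,0]],
  [[-0.02,-0.002,0.003],[0,0,0]],
  [[-0.027,0.001,0.003],[0,0,0.008]],
  [[-0.032,0.004,0.003],[0,0,0.017]],
  [[-0.037,0.006,0.003],[0,0,0.025]],
  [[-0.043,0.0085,0.003],[0,0,0.033]],
])

```text
t: 3.95
eef_pos: [0.5309, -0.2842, 0.0906]
tool_rot: [0.001, 0.587, 0.809, 0.001]
contact_force: [-0.1, 1.6, 2.2]
gripper_width: 0.006
```

```bash
python3 - <<'E'
from look import *
look('a2')
rows([Pp(30-k,.038,d,.09) for k,d in((15,.0235),(18,.0235),(21,.0235),(24,.0235),(27,.0235),(30,.0235),(33,.0235),(36,.0235))])
E
```

```text
fin n 379 angle pca 17.0  mean-dir 9.6 r 0.017
t 4.00 pos [ 0.5314 -0.2848  0.0907] phi 107.90 tilt 0.23 F [-0.7 -0.5  0.1] q7 1.13 g 0.00
[[[-0.0033,0.0009,0.0017],[0.0005,0.0004,0.0081]],[[-0.0085,0.0036,0.0017],[0.0005,0.0004,0.0164]],[[-0.0138,0.006,0.0017],[0.0005,0.0004,0.0247]],[[-0.0193,0.0081,0.0018],[0.0005,0.0004,0.0331]],[[-0.0248,0.0099,0.0018],[0.0005,0.0004,0.0414]],[[-0.0305,0.0115,0.0018],[0.0005,0.0003,0.0497]],[[-0.0362,0.0127,0.0018],[0.0005,0.0003,0.0581]],[[-0.042,0.0137,0.0018],[0.0006,0.0003,0.0664]]]
```

View pics/a2.png

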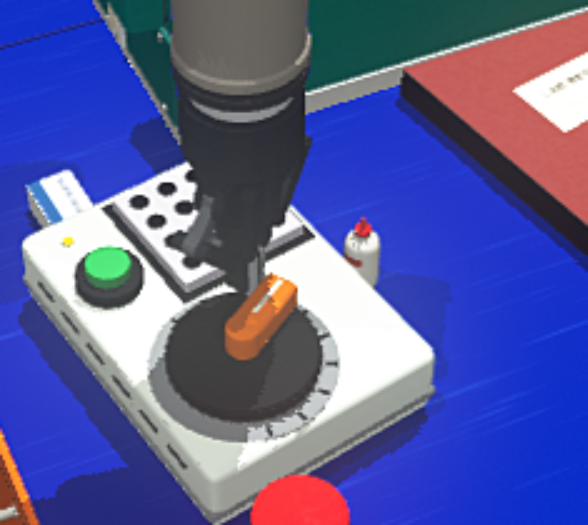

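Request:
play_rows([
  [[-0.003,0.001,0.001],[0,0,0.008]],
  [[-0.0085,0.004,0.001],[0,0,0.016]],
  [[-0.0085,0.004,0.001],[0,0,0.016]],
  [[-0.0085,0.004,0.001],[0,0,0.016]],
])

```text
t: 4.4
eef_pos: [0.534, -0.2878, 0.0904]
tool_rot: [0.002, 0.628, 0.778, 0.0]
contact_force: [1.1, 0.6, 0.6]
gripper_width: 0.0
```

```bash
python3 - <<'E'
from look import *
look('a3')
rows([Pp(30-k,.038,.0235,.09) for k in (21,24,27,30,33,36,39,42)])
E
```

```text
fin n 390 angle pca 6.8  mean-dir -3.2 r 0.017
t 4.45 pos [ 0.5339 -0.2877  0.0904] phi 102.22 tilt 0.24 F [-0.2 -0.8  0.6] q7 1.05 g -0.00
[[[-0.0048,0.0026,0.001],[0.0005,0.0004,0.009]],[[-0.01,0.0053,0.001],[0.0006,0.0004,0.0173]],[[-0.0154,0.0076,0.0011],[0.0006,0.0004,0.0256]],[[-0.0208,0.0097,0.0011],[0.0006,0.0003,0.034]],[[-0.0264,0.0115,0.0011],[0.0006,0.0003,0.0423]],[[-0.032,0.0131,0.0011],[0.0006,0.0003,0.0506]],[[-0.0377,0.0143,0.0011],[0.0006,0.0003,0.059]],[[-0.0435,0.0152,0.0012],[0.0006,0.0003,0.0673]]]
```

View pics/a3.png

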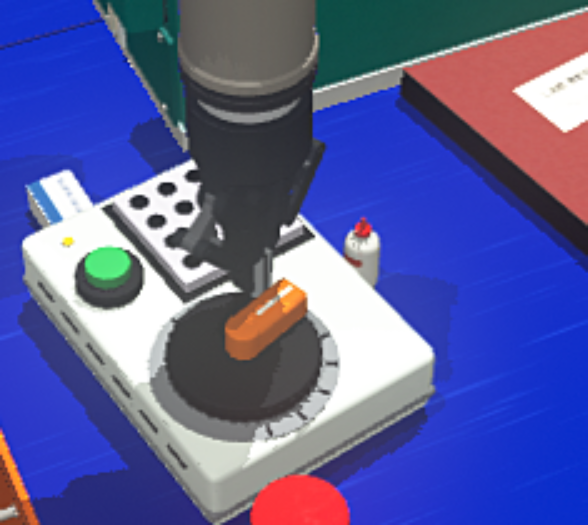

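Request:
play_rows([
  [[-0.005,0.003,0.001],[0,0,0.009]],
  [[-0.01,0.005,0.001],[0,0,0.017]],
  [[-0.015,0.008,0.001],[0,0,0.026]],
  [[-0.021,0.01,0.001],[0,0,0.034]],
  [[-0.026,0.0115,0.001],[0,0,0.042]],
  [[-0.032,0.013,0.001],[0,0,0.051]],
  [[-0.038,0.014,0.001],[0,0,0.059]],
  [[-0.043,0.015,0.001],[0,0,0.066]],
])

```text
t: 5.25
eef_pos: [0.5435, -0.3032, 0.0901]
tool_rot: [0.002, 0.775, 0.632, 0.001]
contact_force: [0.2, 0.3, 0.0]
gripper_width: -0.002
```

```bash
python3 - <<'E'
from look import *
look('a4')
rows([Pp(30-k,.038,.0235,.09) for k in (45,48,51,54,57,60,63,66)])
E
```

```text
fin n 421 angle pca -18.2  mean-dir -26.4 r 0.019
t 5.30 pos [ 0.5436 -0.3035  0.0901] phi 78.31 tilt 0.25 F [ 0.6 -0.8  0.3] q7 0.73 g 0.00
[[[-0.0048,0.0028,0.0003],[0.0007,0.0002,0.0092]],[[-0.01,0.0055,0.0003],[0.0007,0.0001,0.0175]],[[-0.0154,0.0079,0.0003],[0.0007,0.0001,0.0259]],[[-0.0209,0.0099,0.0003],[0.0007,0.0001,0.0342]],[[-0.0264,0.0117,0.0003],[0.0007,0.0001,0.0425]],[[-0.0321,0.0133,0.0004],[0.0007,0.0001,0.0509]],[[-0.0378,0.0145,0.0004],[0.0007,0.0001,0.0592]],[[-0.0436,0.0154,0.0004],[0.0007,0.0,0.0675]]]
```

View pics/a4.png

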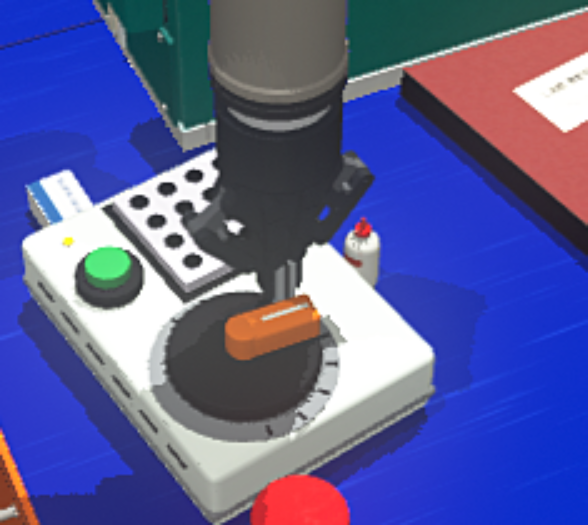

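Fin (picture 240..318, 350..305) stands two clicks on, about -18°. Third click.

Request:
play_rows([
  [[-0.005,0.003,0],[0,0,0.009]],
  [[-0.01,0.0055,0],[0,0,0.0175]],
  [[-0.015,0.008,0],[0,0,0.026]],
  [[-0.021,0.01,0],[0,0,0.034]],
  [[-0.026,0.012,0],[0,0,0.0425]],
  [[-0.032,0.013,0],[0,0,0.051]],
  [[-0.038,0.0145,0],[0,0,0.059]],
  [[-0.043,0.015,0],[0,0,0.067]],
])

```text
t: 6.1
eef_pos: [0.5459, -0.3215, 0.0902]
tool_rot: [0.002, 0.89, 0.455, 0.001]
contact_force: [-0.3, -0.0, 0.5]
gripper_width: 0.0
```

```bash
python3 - <<'E'
from look import *
look('a5')
rows([Pp(30-k,.038,.0235,.09) for k in (69,72,75,78,81,84,87,89)])
E
```

```text
fin n 435 angle pca -42.4  mean-dir -48.8 r 0.020
t 6.15 pos [ 0.5458 -0.3218  0.0901] phi 54.03 tilt 0.25 F [ 0.3 -0.1  0.1] q7 0.40 g -0.00
[[[-0.0046,0.0034,0.0004],[0.0007,-0.0001,0.0084]],[[-0.0098,0.0061,0.0004],[0.0007,-0.0001,0.0167]],[[-0.0152,0.0085,0.0004],[0.0007,-0.0002,0.0251]],[[-0.0206,0.0106,0.0004],[0.0007,-0.0002,0.0334]],[[-0.0262,0.0124,0.0004],[0.0007,-0.0002,0.0417]],[[-0.0318,0.014,0.0004],[0.0007,-0.0002,0.0501]],[[-0.0375,0.0152,0.0004],[0.0007,-0.0002,0.0584]],[[-0.0414,0.0159,0.0004],[0.0007,-0.0002,0.064]]]
```

View pics/a5.png

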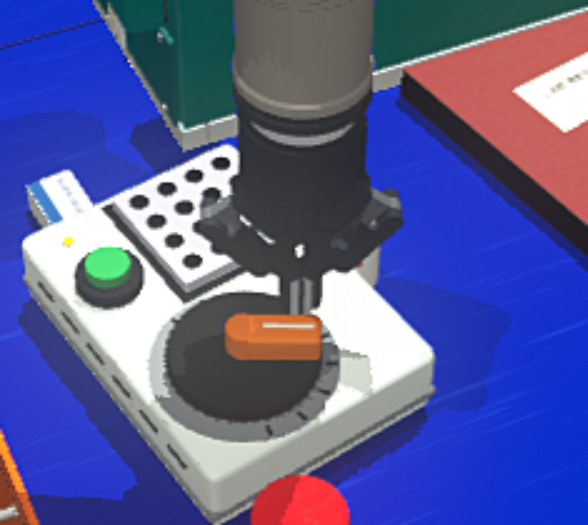

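Three clicks (-42°). Last one, to just past half way.

Request:
play_rows([
  [[-0.005,0.0035,0],[0,0,0.008]],
  [[-0.01,0.006,0],[0,0,0.017]],
  [[-0.015,0.0085,0],[0,0,0.025]],
  [[-0.021,0.0105,0],[0,0,0.033]],
  [[-0.026,0.012,0],[0,0,0.042]],
  [[-0.032,0.014,0],[0,0,0.05]],
  [[-0.0375,0.015,0],[0,0,0.058]],
  [[-0.04,0.0155,0],[0,0,0.062]],
])

```text
t: 6.95
eef_pos: [0.5413, -0.3385, 0.0902]
tool_rot: [0.001, 0.962, 0.273, 0.002]
contact_force: [0.1, -0.3, -0.3]
gripper_width: -0.002
```

```bash
python3 - <<'E'
from look import *
look('a6')
rows([Pp(-58,.038,d,z) for d,z in ((.03,.09),(.038,.09),(.038,.12),(.038,.16),(.038,.2))])
E
```

```text
fin n 454 angle pca -64.5  mean-dir -69.9 r 0.022
t 7.00 pos [ 0.5412 -0.3386  0.0901] phi 31.67 tilt 0.24 F [ 0.2 -0.1 -0.8] q7 0.10 g -0.00
[[[0.0176,-0.0003,0.0003],[0.0006,-0.0003,-0.0009]],[[0.0376,-0.0005,0.0003],[0.0006,-0.0003,-0.0009]],[[0.0377,-0.0002,-0.0747],[0.0006,-0.0003,-0.0009]],[[0.0379,0.0002,-0.1747],[0.0006,-0.0003,-0.0009]],[[0.0381,0.0006,-0.2747],[0.0006,-0.0003,-0.0009]]]
```

View pics/a6.png

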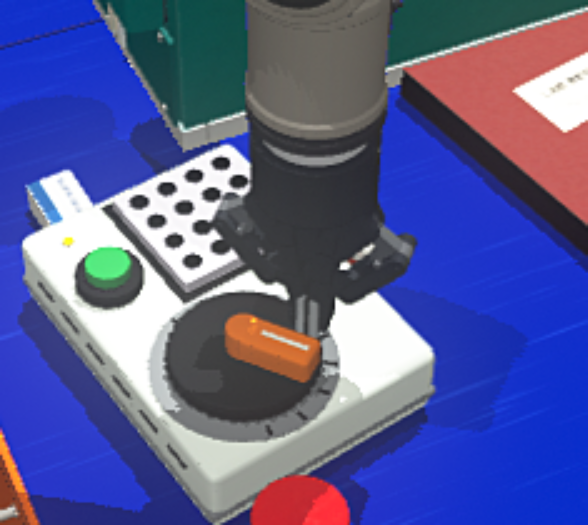

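Request:
play_rows([
  [[0.018,0,0],[0,0,0]],
  [[0.03,0,0],[0,0,0]],
  [[0.03,0,-0.075],[0,0,0]],
  [[0.03,0,-0.15],[0,0,0]],
  [[0.03,0,-0.2],[0,0,0]],
  [[0.03,0,-0.2],[0,0,0]],
])

```text
t: 7.6
eef_pos: [0.5529, -0.333, 0.1732]
tool_rot: [0.003, 0.962, 0.274, 0.003]
contact_force: [0.1, 0.2, 0.2]
gripper_width: -0.006
```

```bash
python3 - <<'E'
from look import *
look('b1')
b=np.array([.475,-.2055])
o=bot.get_obs()['eef_pos']; ph=[45,52,60,60,60,60,60]
f=[.33,.67,1,1,1,1,1]; z=[.17,.17,.17,.14,.115,.10,.10]
rows([[*(o[:2]+(b-o[:2])*k),zz,p] for k,zz,p in zip(f,z,ph)])
E
```

```text
fin n 419 angle pca -64.2  mean-dir -70.9 r 0.022
t 7.65 pos [ 0.5522 -0.3322  0.1713] phi 31.76 tilt 0.38 F [ 0.2  0.4 -1.3] q7 0.02 g -0.00
[[[0.0008,-0.1224,0.0026],[0.001,-0.0005,-0.0368]],[[0.0017,-0.2485,0.0019],[0.001,-0.0004,-0.0562]],[[0.0025,-0.3709,0.0012],[0.001,-0.0003,-0.0784]],[[0.0023,-0.3713,0.0762],[0.001,-0.0003,-0.0784]],[[0.0021,-0.3717,0.1387],[0.001,-0.0003,-0.0784]],[[0.0019,-0.3719,0.1762],[0.001,-0.0003,-0.0784]],[[0.0019,-0.3719,0.1762],[0.001,-0.0003,-0.0784]]]
```

View pics/b1.png

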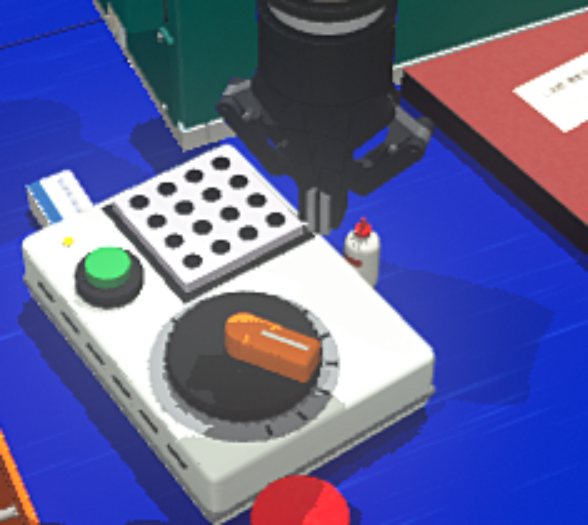

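Request:
play_rows([
  [[0,-0.09,0],[0,0,-0.02]],
  [[0.001,-0.18,0],[0,0,-0.04]],
  [[0.002,-0.28,0],[0,0,-0.06]],
  [[0.002,-0.371,0],[0.001,0,-0.078]],
  [[0.002,-0.371,0.076],[0.001,0,-0.078]],
  [[0.002,-0.372,0.139],[0.001,0,-0.078]],
  [[0.002,-0.372,0.17],[0.001,0,-0.078]],
  [[0.002,-0.372,0.17],[0.001,0,-0.078]],
])

```text
t: 8.45
eef_pos: [0.4738, -0.2049, 0.1008]
tool_rot: [-0.001, 0.867, 0.499, -0.0]
contact_force: [-0.3, 0.4, -0.2]
gripper_width: -0.001
```

```bash
python3 - <<'E'
from look import *
look('b2')
c=cam('wrist'); save(c,'w2')
rows([[.475,-.2055,z,60] for z in (.092,.088,.085,.083,.081,.08,.095,.12)])
E
```

```text
fin n 363 angle pca -65.2  mean-dir -72.3 r 0.021
t 8.55 pos [ 0.475  -0.2061  0.1027] phi 59.80 tilt 0.08 F [0.5 0.7 0.2] q7 0.38 g -0.00
[[[0.0012,-0.0008,0.0267],[0.0001,-0.0002,-0.0005]],[[0.0012,-0.0008,0.0367],[0.0001,-0.0002,-0.0005]],[[0.0011,-0.0008,0.0442],[0.0001,-0.0002,-0.0005]],[[0.0011,-0.0008,0.0492],[0.0001,-0.0002,-0.0005]],[[0.0011,-0.0008,0.0542],[0.0001,-0.0002,-0.0005]],[[0.0011,-0.0008,0.0567],[0.0001,-0.0002,-0.0005]],[[0.0012,-0.0008,0.0192],[0.0001,-0.0002,-0.0005]],[[0.0013,-0.0008,-0.0433],[0.0001,-0.0002,-0.0005]]]
```

View pics/b2.png

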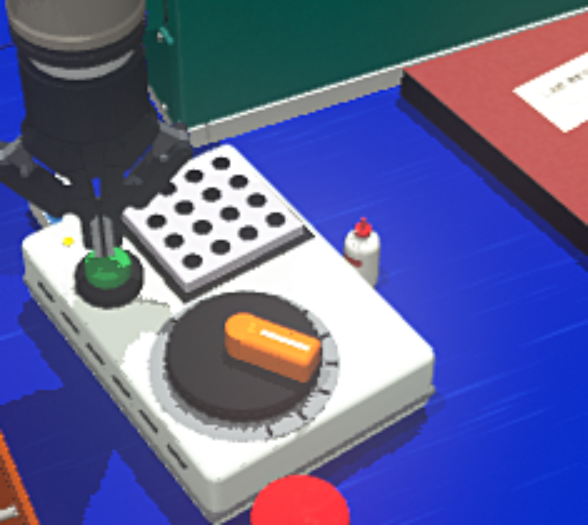

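View pics/w2.png

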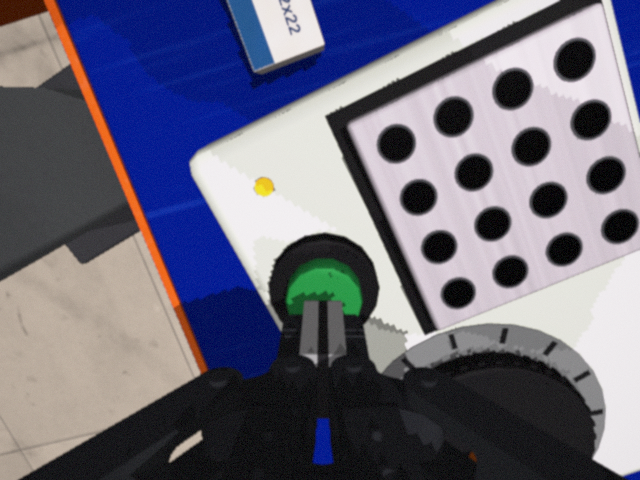

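Request:
play_rows([
  [[0.001,-0.001,0.027],[0,0,0]],
  [[0.001,-0.001,0.037],[0,0,0]],
  [[0.001,-0.001,0.044],[0,0,0]],
  [[0.001,-0.001,0.05],[0,0,0]],
  [[0.001,-0.001,0.055],[0,0,0]],
  [[0.001,-0.001,0.057],[0,0,0]],
  [[0.001,-0.001,0.057],[0,0,0]],
  [[0.001,-0.001,0.057],[0,0,0]],
])

```text
t: 9.35
eef_pos: [0.4751, -0.2056, 0.0809]
tool_rot: [-0.0, 0.867, 0.498, 0.001]
contact_force: [-4.5, 2.1, 15.5]
gripper_width: -0.003
```

```bash
python3 - <<'E'
from look import *
look('b3')
rows([[.475,-.2055,z,60] for z in (.08,.0785,.095,.12,.16,.2)])
E
```

```text
fin n 353 angle pca -65.3  mean-dir -72.7 r 0.021
t 9.40 pos [ 0.4751 -0.2056  0.0809] phi 59.78 tilt 0.17 F [-3.7  3.3 16.2] q7 0.41 g -0.00
[[[0.0001,-0.0004,0.0024],[0.0001,-0.0004,-0.0006]],[[0.0001,-0.0004,0.0061],[0.0001,-0.0004,-0.0006]],[[0.0002,-0.0004,-0.0351],[0.0001,-0.0004,-0.0006]],[[0.0004,-0.0003,-0.0976],[0.0001,-0.0004,-0.0006]],[[0.0007,-0.0002,-0.1976],[0.0001,-0.0004,-0.0006]],[[0.001,-0.0001,-0.2976],[0.0001,-0.0004,-0.0006]]]
```

View pics/b3.png

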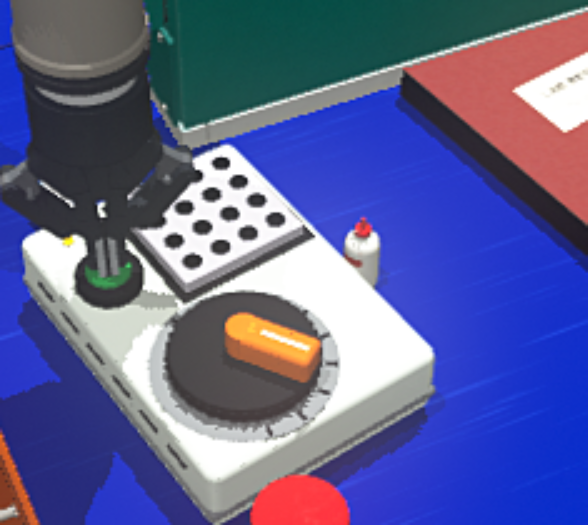

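Request:
play_rows([
  [[0,0,-0.035],[0,0,0]],
  [[0,0,-0.1],[0,0,0]],
  [[0,0,-0.2],[0,0,0]],
  [[0,0,-0.3],[0,0,0]],
  [[0,0,-0.3],[0,0,0]],
  [[0,0,-0.3],[0,0,0]],
  [[0,0,-0.3],[0,0,0]],
  [[0,0,-0.3],[0,0,0]],
])

```text
t: 10.2
eef_pos: [0.4741, -0.2055, 0.1999]
tool_rot: [-0.001, 0.867, 0.498, 0.001]
contact_force: [0.2, -0.8, 0.1]
gripper_width: 0.001
```

```bash
python3 - <<'E'
from look import *
look('c1'); rows([])
c=cam('scene'); P=cloud(c,mask(c,(55,120,60),(75,255,255),(205,190,400,360))); print('btn',len(P),np.median(P,0),load('scene0') and '')
d=load('scene0'); P=cloud(d,mask(d,(55,120,60),(75,255,255),(205,190,400,360))); print('btn0',len(P),np.median(P,0))
for n,k in ((d,'before'),(c,'now')):
    m=mask(n,(0,180,120),(4,255,255),(290,330,360,400)); P=cloud(n,m); print('cup',k,P.mean(0).round(4))
    m=mask(n,(0,180,120),(4,255,255),(340,230,360,250)); P=cloud(n,m); print('dropper',k,P.mean(0).round(4))
diff=np.abs(c['pixels'].astype(int)-d['pixels']).sum(2); print('carton px diff',diff[222:240,216:235].mean(), 'dropper',diff[235:265,340:360].mean())
E
```

```text
fin n 425 angle pca -66.0  mean-dir -70.0 r 0.022
t 10.25 pos [ 0.4742 -0.2056  0.2   ] phi 59.77 tilt 0.12 F [ 0.1 -0.3  0.9] q7 0.25 g 0.00
[]
btn 207 [ 0.47525777 -0.207447    0.08665858] 
btn0 194 [ 0.47564038 -0.20731485  0.08715713]
cup before [ 0.4767 -0.4363  0.066 ]
dropper before [ 0.6504 -0.272   0.0583]
cup now [ 0.4776 -0.4359  0.0657]
dropper now [ 0.6503 -0.2727  0.0592]
carton px diff 18.657894736842106 dropper 12.096666666666666
```

View pics/c1.png

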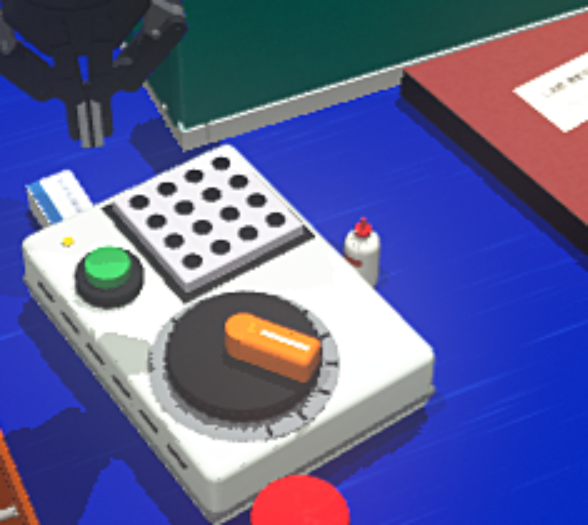

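The fin measures -66°, which is 96° from its start. The button is up, the bystanders haven't moved and the robot is clear.

```bash
python3 -c "
from station import bot
print(bot.hand_in())"
```

```text
the job is handed in; nothing more can be done
None
```

I pushed the fin clockwise four clicks from its left side with the shut fingers, then pressed the start button, let it go and handed the job in. No verdict was reported.

- **Dial:** the last picture shows the fin at -66°. It started at +30°, so it turned 96°, which is four clicks of 24°. Readings with the arm close by were 1–2° off (-64 to -65°), well under half a click.
- **Start button:** it was pressed to 81 mm above the worktop, the bottom of its travel, with about 16 N. Afterwards its top measured 86.7 mm, against 87.2 mm before, so it is up again within measuring error.
- **Bystanders:** the cup and dropper bottle measured within about 1 mm of where they stood. I checked the carton only by comparing pictures, and it looked unmoved.
- **Arm:** it ended clear of everything at a height of 200 mm, about 10 s into the 48 s allowed. None of the checks failed.

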